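# Clamp a glued wooden lid in its repair jig

## Task

Lay the glued wooden lid flat on the plywood jig, slide it gently into the corner of the dark fence so that it is snug against both rails, and let go of it. Then push the clamp's red handle over and down past its dead point, so that the rubber-footed spindle locks on the lid, and press it firmly down on its rubber stop (about 15 N at the red grip, felt, not guessed) without leaning on it much harder. Let go, and leave the mug, pepper mill and pasta jar where they stand.

Things in the scene. Friction and masses are not known exactly. Their poses are not given: they have to be found in the camera images.
- lid: Pale wooden box lid, 90 (x) x 120 (y) x 14 mm (z), about 0.2 kg, dark glue line. Origin: centre of the underside; z up. A brown bar grip stands on it: 16 mm thick (x), 46 long (y), 14 to 40 mm above the underside, centred 15 mm towards the -y end. In the jig its x, y axes lie along the jig's (grip end away from the clamp).
- lid_grip (a point): Middle of the lid's bar grip, 27 mm above the lid's underside.
- lid_corner (a point): The lid's corner at +x +y (45, 60 mm from its origin), on the underside. It belongs at fence_corner.
- jig: Plywood jig fixed on the cabinet top (origin on the cabinet top): bed 150 mm in x, y from -150 to +130 mm, its top 18 mm high. The lid's place is its -y part; the clamp stands in the middle (steel cheeks and feet within 30 mm of the origin, to 60 mm high); the handle comes down over its +y part along x = 0.
- fence: Two dark wooden rails fixed on the bed (origin: the jig's), 12 mm high, 14 mm thick: one along x on the +y side of the lid's place (inner face at y = -55 mm), one along y on its +x side (inner face at x = +45 mm, y -55 to -150 mm). The -x and -y sides are open; the seated lid overhangs the bed's -y end by 25 mm.
- fence_corner (a point): The inner corner of the two rails, on the bed's top face (jig x 45, y -55, z 18 mm). lid_corner belongs here.
- clamp_pivot (a point): Centre of the handle's hinge (jig x 0, y 15, z 54 mm). The hinge line runs along the jig's x axis.
- clamp_handle (a joint): Handle angle, rad. 0 = open; at value q the handle leans 0.10 + q from vertical towards the jig's +y. It stays where left when open. From about 0.88 the spindle meets the lid and resistance grows; the dead point is at 1.30; past it the clamp's spring pulls the handle on down to a rubber stop met somewhere from 1.38 to 1.62 (set differently each time: feel for it).
- red_grip: Red round bar on the handle, 16 mm in diameter, from 58 mm inward to 24 mm outward of its origin, which lies on the handle's axis 108 mm from the hinge line: push it here with shut fingertips from the spindle's side (a hard pinch binds as it turns). 1 to 2 N moves it, 6 to 10 N near 1.05 rad. Down, it lies about level 40 to 60 mm above the cabinet top, free below its origin.
- spindle: Spring spindle with a black rubber foot (20 mm across) on the clamp's bar; origin at the bar's hinge (jig y -15, z 54 mm). Handle open: the bar stands up to 130 mm above the cabinet top, its foot overhanging to jig y -75 mm about 105 mm up, so bring the lid down beyond that and slide it in. Clamped: the foot is on the lid at jig x 0, y -85 mm and presses with 40 to 60 N.
- stop_post: Post with a brass screw and black rubber pad on the bed under the handle, at jig x 0, y 80 mm, 65 mm from the hinge line; origin at its foot; pad top 20 to 32 mm above the bed, hidden setting. The pad bears the clamp spring's pull (3 to 10 N) and 1.3 to 1.7 times what is pressed on the grip; it gives about 1 mm per 7 N pressed there.
- mug: White mug with red stripes, 82x115x100 mm; origin at the centre of its underside. Stands loose at the left or right of the jig.
- mill_2: Wooden pepper mill, 58 mm across, 170 mm tall, loose behind the jig; origin under its centre.
- jar_2: Glass jar of pasta with green lid, 82 mm across, 158 mm tall, loose behind the jig; origin under its centre.

How it is judged:
On the way, in this order (a step that is already met when the one before it is completed fails the run):
1. the lid lies flat in the fence corner, snug against both rails, let go, with the clamp still open (horizontal distance between lid_corner and fence_corner below 0.003 m and angle between the x axis of lid and the x axis of jig, either way round below 0.04 rad and z of lid_corner in the frame of jig below 0.021 m and angle between lid's own z axis and vertical below 0.05 rad and contact force between the fingers and lid below 0.2 N and linear speed of lid below 0.02 m/s and value of joint clamp_handle below 0.5 rad), for 0.2 s.
2. the handle is past its dead point and pressed firmly on its stop (more than 20 N at the pad), the spindle bearing on the lid (value of joint clamp_handle above 1.35 rad and contact force between red_grip and stop_post above 20 N and contact force between spindle and lid above 25 N), for 0.2 s.
At the end, for the whole second after the job is handed in: The lid lies flat and square (0.04 rad) in the fence corner, its corner within 4 mm of the fence's; the handle is past its dead point (over 1.35 rad) and rests on its stop; the spindle presses the lid with more than 25 N; all is at rest (horizontal distance between lid_corner and fence_corner below 0.004 m and angle between the x axis of lid and the x axis of jig, either way round below 0.04 rad and z of lid_corner in the frame of jig below 0.021 m and angle between lid's own z axis and vertical below 0.05 rad and value of joint clamp_handle above 1.35 rad and contact force between spindle and lid above 25 N and contact force between red_grip and stop_post above 2 N and linear speed of lid below 0.02 m/s); the robot touches nothing.
It fails at once if the lid is rammed against the fence with more than 40 N while it is being loaded (contact force between lid and fence above 40 N and value of joint clamp_handle below 0.5 rad).
It fails at once if the handle is leaned on so hard that its stop takes more than 45 N (contact force between red_grip and stop_post above 45 N).
It fails at once if the mug is shifted by more than 20 mm or tipped (distance of mug from where it was at the start of the episode above 0.02 m or angle between mug's own z axis and vertical above 0.3 rad).
It fails at once if the pepper mill is shifted by more than 20 mm or tipped (distance of mill_2 from where it was at the start of the episode above 0.02 m or angle between mill_2's own z axis and vertical above 0.3 rad).
It fails at once if the pasta jar is shifted by more than 20 mm or tipped (distance of jar_2 from where it was at the start of the episode above 0.02 m or angle between jar_2's own z axis and vertical above 0.3 rad).
It also fails if it takes over 72 s, if anything falls off the work surface, if the arm or the gripper's body presses on something with over 40 N, if the wrist force passes 120 N, or if a joint passes its speed limit or range.

## Robot

A 7-joint arm with a two-finger parallel gripper is mounted at the origin on a cart in front of the work surface, level with it; the furniture and walls round the work are solid. World frame = base frame: x ahead of the robot, y to its left, z up, the work surface at z = 0. Lengths are in m, angles in rad, forces in N, time in s.
With the tool pointing down it reaches from about 0.4 to 0.9 m from the base axis. Payload 5.5 kg.
Tool frame: the origin (TCP) lies on the centre line of the jaws, within the pads' length; the fingertips stand 22 mm ahead of it and the grasp point (between the pads) lies 3 mm ahead of it; z points along the fingers, y is the line along which they close (so a half turn about z gives the same grasp; the last joint's range is limited). The gripper opens to 85 mm and grips with 20 to 120 N. Pads are 22 mm wide; open, the fingers measure 114 mm over their backs; the gripper's body (76 mm by 85 mm) begins 54 mm behind the grasp point. The pads swing forward as they close: fully open they stand 13 mm farther back than shut.
Start: joints at [1.43, 0.501, -0.427, 1.55, 0.221, 1.138, -0.21], TCP at [0.255, -0.598, 0.253] pointing down, gripper open.
Joint ranges: [-2.88, 2.88], [-0.31, 2.03], [-1.54, 1.56], [0.2, 2.42], [-1.41, 4.55], [0.19, 2.02], [-2.57, 2.57]. Speed limits (rad/s): [2.57, 2.57, 3.14, 3.14, 3.14, 3.14, 3.14].

## Interface

Orientations are given as a 3x3 rotation matrix whose columns are the frame's x, y, z axes.
In Python, from cell import * gives the robot as it stands. The module is installed in compiled form; this text tells all that it offers.
- The arm moves only by the shell command python3 -m pendant 'ROWS' [OPENING] [FORCE]. ROWS is JSON, a list of rows, each a list of 2 entries, a list of its own where there are three numbers: the shift along the tool's x, y, z in mm, then the turn, a rotation vector about the tool's x, y, z in rad. In form: [[[tx, ty, tz], [wx, wy, wz]], ...]. A call has 1 to 8 rows; each row shifts and turns the commanded pose from where the row before left it, along the tool's axes as they then stand; what a row does not reach is not made up. A row lasts 1/10 s, in which the tool goes at most 50 mm and 8.59 degrees, less where a joint would pass 70% of its speed; a pose out of reach is approached as far as the arm can. A call with a gripper value outside its range is refused whole. OPENING is the closure, from 0 (fully open) to 1 (shut), set as the call begins (- or left out, the last holds). The fingers move at their own pace and stop on an object; FORCE is the grip in N (left out, the last holds). Time passes only in rows, so rows that do not move let the fingers close. It gives the time, the measured TCP pose, the force, the opening and the grip force at its end, in the units of the state.
- sense(): the state, without advancing time (a new reading comes with each control period).
- snapshot(name): name is "side" or "top" or "wrist"; returns a dict with "img" (420x560x3 uint8, red, green, blue), "K" (3x3 intrinsics, pixels), "extrinsics" (4x4, takes a point from world to camera coordinates). Camera axes: x right, y up, looking along -z (the intrinsics and any distortion apply to the point x, -y, -z); pixel columns grow to the right and rows downward; lengths in m; the calibration is good to about 2 mm. The wrist camera is an equidistant fisheye: a pixel r from the principal point sees the ray r / f radians off the axis. A picture is of the moment at which its call begins. There is no depth.
- sign_off(): hands the job in; it is judged then, once.
Trained networks look in the newest picture that a camera, given by its name, has taken for a name from the list of things; names that differ only in an ending like _2 or _b are one class to them, and where a whole thing is asked for, a point or a joint stands for the part that bears it (a point fixed in the world has none). Each returns a list of dicts, best first, with "conf" (0 to 1); they miss things now and then, are a little off and sometimes report something else, mostly with a low value. They report only what shows in the picture. A call takes as long as a camera call.
- search_frame(camera, target): "extent" ([left, top, width, height] in pixels, round what is visible of it).
- trace(camera, target): "region" (420x560 bool, what is visible of it) and "extent" ([left, top, width, height] in pixels, round what is visible of it).
- spot_point(camera, target): "point" ([row, column] in pixels: a listed point, or the origin of a listed thing).
The state is a dict: "time_s": time; "qpos": joint angles; "joint_velocities": joint speeds; "effort": joint torques, N m; "tool_pos": TCP position; "orientation": TCP orientation; "force": force on the tool from outside, world axes, zero at the start; "moment": the same for the moment, N m; "grip_width": opening from 0.0 (shut) to 1.0 (fully open); "finger_force": force on a finger pad.
Only numpy, scipy, OpenCV 4.12 (cv2) and the standard library are available. Lean on these libraries where they do the work, as an engineer would, in place of code of your own. Each camera call takes 0.05 s, during which the arm holds its last target. There are 200 camera calls.

## Working session

There is one attempt and no reset: what is moved stays moved. The work goes in short steps, Python scripts to look and compute and a shell command to move; the robot and the scene stay as the last step left them, time stands still between calls to the robot, and variables do not carry over. Pictures are saved under pics/ and viewed, at most 12 in all, crops included, and the job is handed in when it is done.

```bash
mkdir -p pics; cat > h.py <<'E'
from cell import *
import numpy as np, cv2
def ray(s,rc,wrist=False):
    K=s["K"];E=s["extrinsics"];r,c=rc
    d=np.array([(c-K[0,2])/K[0,0],(r-K[1,2])/K[1,1]])
    if wrist:
        t=np.linalg.norm(d); v=np.array([*(d/max(t,1e-9)*np.sin(t)),np.cos(t)])
    else: v=np.array([*d,1.])
    v=v*[1,-1,-1]; v/=np.linalg.norm(v)
    R=E[:3,:3]; return -R.T@E[:3,3], R.T@v
def proj(s,p,wrist=False):
    K=s["K"];E=s["extrinsics"];q=(E[:3,:3]@p+E[:3,3])*[1,-1,-1]
    if wrist:
        n=np.linalg.norm(q[:2]);t=np.arctan2(n,q[2]);d=q[:2]/n*t
    else: d=q[:2]/q[2]
    return np.array([K[1,1]*d[1]+K[1,2],K[0,0]*d[0]+K[0,2]])
def tri(rs):
    A=0;b=0
    for o,d in rs:
        P=np.eye(3)-np.outer(d,d);A=A+P;b=b+P@o
    x=np.linalg.solve(A,b)
    return x,[np.linalg.norm((np.eye(3)-np.outer(d,d))@(x-o)) for o,d in rs]
def at_z(r,z): o,d=r; return o+d*(z-o[2])/d[2]
E
cat > a.py <<'E'
from h import *
S={}
for c in ("side","top","wrist"):
    S[c]=snapshot(c); cv2.imwrite(f"pics/{c}0.png",S[c]["img"][:,:,::-1])
for t in ("lid_grip","lid_corner","lid","fence_corner","clamp_pivot","jig","red_grip","spindle","stop_post","mug","mill_2","jar_2"):
    rs=[]
    for c in ("side","top","wrist"):
        f=spot_point(c,t)
        if f:
            print(t,c,[(np.round(x["point"]).tolist(),round(x["conf"],2)) for x in f[:2]])
            if f[0]["conf"]>.4: rs.append(ray(S[c],f[0]["point"],c=="wrist"))
    if len(rs)>1: x,e=tri(rs); print("   ",x.round(4),np.round(e,4))
print(sense())
E
python3 a.py; python3 -c "
import cv2,numpy as np
cv2.imwrite('pics/c.png',cv2.resize(np.hstack([cv2.imread('pics/side0.png'),cv2.imread('pics/top0.png')]),(800,300)))"
```

```text
lid_grip side [([309.0, 248.0], 0.86), ([203.0, 291.0], 0.71)]
lid_grip top [([229.0, 194.0], 0.81), ([218.0, 278.0], 0.68)]
    [0.4702 0.3199 0.0251] [0.0027 0.0027]
lid_corner side [([325.0, 212.0], 0.86)]
lid_corner top [([214.0, 175.0], 0.84), ([209.0, 297.0], 0.68)]
    [0.525  0.3934 0.002 ] [0.0045 0.0045]
lid side [([318.0, 241.0], 0.66)]
lid top [([227.0, 188.0], 0.78), ([208.0, 295.0], 0.63)]
    [0.4769 0.3437 0.0112] [0.0023 0.0023]
fence_corner side [([224.0, 300.0], 0.67)]
fence_corner top [([211.0, 298.0], 0.81)]
    [ 0.5361 -0.0361  0.0161] [0.0019 0.0019]
clamp_pivot side [([232.0, 295.0], 0.81)]
clamp_pivot top [([222.0, 271.0], 0.59), ([233.0, 393.0], 0.25)]
    [0.4946 0.0583 0.0721] [0.0042 0.0042]
jig side [([245.0, 296.0], 0.91)]
jig top [([219.0, 278.0], 0.95), ([214.0, 262.0], 0.74)]
    [ 0.5078  0.0338 -0.0006] [0.0023 0.0023]
red_grip side [([204.0, 291.0], 0.61)]
red_grip top [([213.0, 266.0], 0.63)]
    [0.5068 0.0706 0.1714] [0.0008 0.0008]
spindle side [([222.0, 297.0], 0.75)]
stop_post side [([322.0, 238.0], 0.69), ([255.0, 282.0], 0.48)]
mug side [
[... 485 characters left out ...]
, 'joint_velocities': array([-0.00082574,  0.00033994,  0.00089122, -0.00097852,  0.00031433,
       -0.00246821,  0.00019742]), 'effort': array([ 2.89489333e-05, -5.69361699e+01, -5.81037238e+00, -2.81326067e+01,
        1.27567834e-02,  2.00367234e-03,  6.31797820e-05]), 'tool_pos': array([ 0.25542795, -0.59773188,  0.25332803]), 'orientation': array([[ 9.19573104e-01,  3.92918949e-01,  8.06779454e-05],
       [ 3.92918953e-01, -9.19573104e-01, -4.51361058e-05],
       [ 5.64544375e-05,  7.32058427e-05, -9.99999996e-01]]), 'force': array([-0.90652769,  0.41762561,  0.54541521]), 'moment': array([-0.01744768, -0.03544302,  0.00632026]), 'finger_force': 0.0, 'grip_width': 0.9965894719263442}
```

View pics/side0.png

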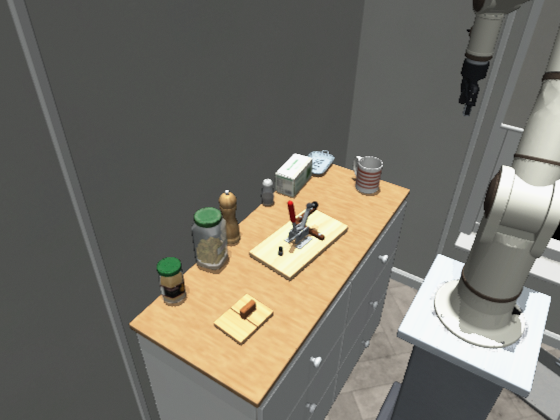

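View pics/top0.png

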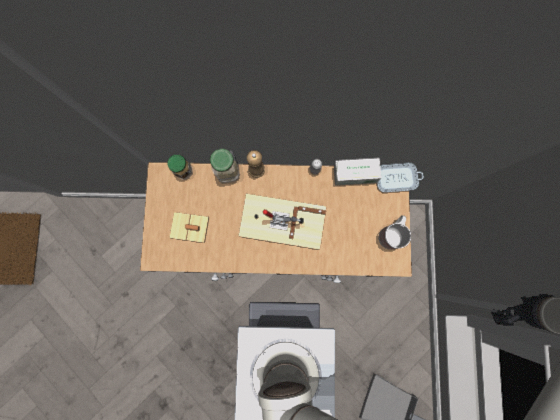

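The side view shows the lid at left (about px 245,318) with the jig in the middle (300,240). In the top view the lid is at (190,227), the jig at (283,222) and the mug at (395,236). The networks agree with the pictures. I'll swing over towards the jig.

```bash
python3 -m pendant '[[[40,-31,-12],[0,0,0]],[[40,-31,-12],[0,0,0]],[[40,-31,-12],[0,0,0]],[[40,-31,-12],[0,0,0]],[[40,-31,-12],[0,0,0]],[[40,-31,-12],[0,0,0]],[[40,-31,0],[0,0,0]],[[40,-31,0],[0,0,0]]]' 0
python3 -m pendant '[[[0,0,0],[0,0,-0.14]],[[0,0,0],[0,0,-0.14]],[[0,0,0],[0,0,-0.14]],[[0,0,0],[0,0,-0.14]],[[0,0,0],[0,0,-0.14]],[[0,0,0],[0,0,-0.14]],[[0,0,0],[0,0,-0.14]],[[0,0,0],[0,0,-0.14]]]'
python3 - <<'E'
from h import *
s=sense();print(s["qpos"].round(2),s["orientation"].round(3).tolist())
S=snapshot("wrist");cv2.imwrite("pics/w1.png",S["img"][:,:,::-1]);print(S["K"],(-S["extrinsics"][:3,:3].T@S["extrinsics"][:3,3]).round(3))
E
```

```text
time_s: 2.75
tool_pos: [0.4468, -0.2536, 0.3234]
orientation: [[0.92, 0.393, 0.001], [0.393, -0.92, -0.002], [0.001, 0.002, -1.0]]
force: [0.5, -0.0, 0.0]
grip_width: 0.997
finger_force: 0.0
time_s: 3.55
tool_pos: [0.4459, -0.2552, 0.3227]
orientation: [[0.041, 0.999, 0.0], [0.999, -0.041, -0.0], [-0.0, 0.0, -1.0]]
force: [-0.2, -0.9, 0.3]
grip_width: 1.001
finger_force: 0.0
[ 1.16  0.24 -0.8   1.8   0.18  1.19  0.26] [[0.041, 0.999, 0.0], [0.999, -0.041, -0.0], [-0.0, 0.0, -1.0]]
[[325.1922621    0.         281.56583282]
 [  0.         325.1922621  213.55281906]
 [  0.           0.           1.        ]] [ 0.449 -0.182  0.443]
```

View pics/w1.png

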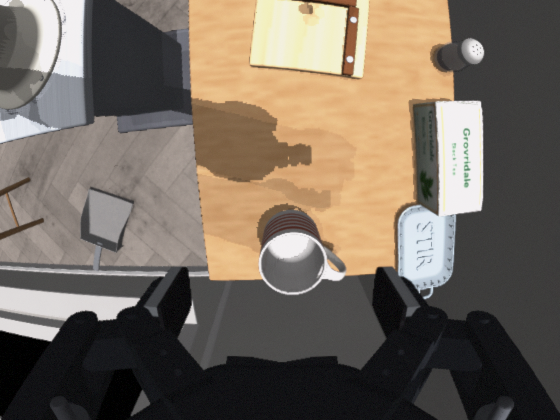

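The wrist camera looks ahead (+y is up in the image). It shows the jig at the top (310,40) and the mug at (295,255), so I'll move on over the jig and measure it.

```bash
cat > m.py <<'E'
from h import *
import sys,pickle
n=sys.argv[1];S=snapshot("wrist");cv2.imwrite(f"pics/{n}.png",S["img"][:,:,::-1])
out={}
for t in sys.argv[2:]:
    f=spot_point("wrist",t)
    if f:
        print(t,[(np.round(x["point"],1).tolist(),round(x["conf"],2)) for x in f[:2]]); out[t]=(f[0]["point"],f[0]["conf"])
S["pts"]=out; pickle.dump(S,open(f"{n}.pkl","wb"))
E
J="jig fence_corner clamp_pivot red_grip spindle stop_post"
python3 -m pendant '[[[45,0,0],[0,0,0]],[[45,0,0],[0,0,0]],[[45,0,0],[0,0,0]],[[0,0,0],[0,0,0]],[[0,0,0],[0,0,0]]]' >/dev/null; python3 m.py j1 $J
python3 -m pendant '[[[45,0,0],[0,0,0]],[[45,0,0],[0,0,0]],[[0,0,0],[0,0,0]],[[0,0,0],[0,0,0]]]' >/dev/null; python3 m.py j2 $J
python3 -m pendant '[[[45,0,0],[0,0,0]],[[45,0,0],[0,0,0]],[[45,0,0],[0,0,0]],[[45,0,0],[0,0,0]],[[0,0,0],[0,0,0]],[[0,0,0],[0,0,0]]]'; python3 m.py l1 lid lid_grip lid_corner
python3 -m pendant '[[[45,0,0],[0,0,0]],[[45,0,0],[0,0,0]],[[0,0,0],[0,0,0]],[[0,0,0],[0,0,0]]]' ; python3 m.py l2 lid lid_grip lid_corner
python3 - <<'E'
from h import *
import pickle
for a,b in (("j1","j2"),("l1","l2")):
    A,B=[pickle.load(open(k+".pkl","rb")) for k in (a,b)]
    for t in A["pts"]:
        if t in B["pts"]:
            x,e=tri([ray(s,s["pts"][t][0],True) for s in (A,B)]);print(t,x.round(4),np.round(e,4))
a,b=[cv2.imread(f"pics/{k}.png") for k in ("j2","l2")]
cv2.imwrite("pics/jl.png",np.hstack([a[:,90:490],b[:,90:490]]))
E
```

```text
jig [([65.8, 316.4], 0.76)]
clamp_pivot [([42.1, 321.4], 0.59)]
stop_post [([4.7, 322.1], 0.4)]
jig [([129.2, 316.9], 0.78)]
fence_corner [([173.9, 345.4], 0.89), ([65.2, 319.6], 0.16)]
clamp_pivot [([114.7, 321.4], 0.81)]
red_grip [([87.7, 340.2], 0.65)]
stop_post [([67.6, 320.5], 0.41)]
time_s: 5.8
tool_pos: [0.4647, 0.1504, 0.3224]
orientation: [[0.044, 0.999, -0.0], [0.999, -0.044, 0.0], [0.0, -0.0, -1.0]]
force: [-0.4, -0.4, -0.3]
grip_width: 0.998
finger_force: 0.0
lid [([32.7, 286.0], 0.71)]
lid_grip [([43.2, 281.9], 0.74)]
time_s: 6.4
tool_pos: [0.469, 0.2394, 0.3224]
orientation: [[0.046, 0.999, -0.001], [0.999, -0.046, -0.0], [-0.0, -0.001, -1.0]]
force: [0.2, 0.6, -0.2]
grip_width: 1.001
finger_force: 0.0
lid [([98.8, 282.9], 0.64), ([247.9, 422.5], 0.56)]
lid_grip [([111.4, 285.1], 0.84)]
lid_corner [([55.2, 321.5], 0.66)]
jig [ 0.5077  0.0279 -0.0139] [0.0005 0.0005]
clamp_pivot [0.5075 0.0475 0.0497] [0.0001 0.0001]
stop_post [0.5151 0.1111 0.0116] [0.0016 0.0016]
lid [0.4765 0.3394 0.0191] [0.0017 0.0017]
lid_grip [0.4745 0.3228 0.0281] [0.0023 0.0023]
```

View pics/jl.png

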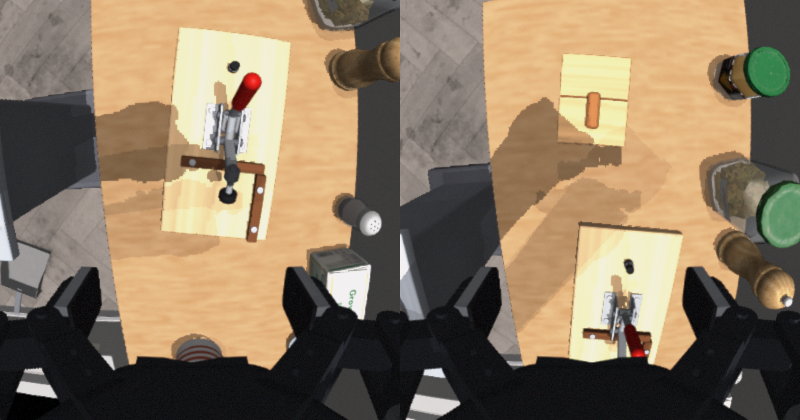

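The left half (j2) shows the bed corners near (179,28), (290,43), (162,230) and (264,240). The right half (l2) shows the lid corners near (562,55), (630,57), (558,142) and (626,147). I'll refine both outlines on their top planes.

```bash
python3 - <<'E'
from h import *
import pickle
def corners(n,guess,z,cs):
    S=pickle.load(open(n+".pkl","rb"));I=cv2.GaussianBlur(cv2.cvtColor(S["img"],cv2.COLOR_RGB2LAB),(3,3),0).astype(float)
    g=np.array(guess,float) # (col,row) ordered round
    L=[]
    for i in range(4):
        a,b=g[i],g[(i+1)%4];d=(b-a)/np.linalg.norm(b-a);nrm=np.array([-d[1],d[0]]);P=[]
        for t in np.linspace(.08,.92,40):
            p=a+(b-a)*t;off=np.arange(-6,6.1,.5)
            q=(p+off[:,None]*nrm).astype(np.float32)
            v=np.stack([cv2.remap(I[:,:,k],q[:,:1],q[:,1:],1)[:,0] for k in range(3)],1)
            gr=np.linalg.norm(v[4:]-v[:-4],axis=1);k=gr.argmax()
            if gr[k]>12: w=p+off[k+2]*nrm; P.append(at_z(ray(S,(w[1],w[0]),True),z)[:2])
        P=np.array(P,np.float32); vx,vy,x0,y0=cv2.fitLine(P,cv2.DIST_HUBER,0,.001,.001).ravel()
        r=abs((P-[x0,y0])@[-vy,vx]);L.append((np.array([x0,y0]),np.array([vx,vy])));print(n,i,len(P),"ang",np.arctan2(vy,vx).round(3),"med res",np.median(r).round(4))
    C=[]
    for i in range(4):
        (p,d),(q,e)=L[i-1],L[i];t=np.linalg.solve(np.array([d,-e]).T,q-p);C.append(p+t[0]*d)
    C=np.array(C);print(C.round(4).tolist(),"sides",np.linalg.norm(C-np.roll(C,-1,0),axis=1).round(4),"centre",C.mean(0).round(4))
    return C
# order: TL,TR,BR,BL ; image up=+y, right=+x
C=corners("j2",[(269,28),(380,43),(354,240),(252,230)],.018,0)
C=corners("l2",[(252,55),(320,57),(316,147),(248,142)],.014,0)
S=pickle.load(open("j2.pkl","rb"));print("fence",at_z(ray(S,S["pts"]["fence_corner"][0],True),.018))
S=pickle.load(open("l2.pkl","rb"));print("grip",at_z(ray(S,S["pts"]["lid_grip"][0],True),.027))
print("cam",(-S["extrinsics"][:3,:3].T@S["extrinsics"][:3,3]).round(3))
E
```

```text
j2 0 40 ang -0.143 med res 0.0003
j2 1 40 ang 1.431 med res 0.0003
j2 2 40 ang -0.146 med res 0.0004
j2 3 40 ang 1.428 med res 0.0003
[[0.4496000111103058, 0.16830000281333923], [0.5945000052452087, 0.14749999344348907], [0.555899977684021, -0.12630000710487366], [0.41029998660087585, -0.10499999672174454]] sides [0.1464 0.2765 0.1472 0.2761] centre [0.5026 0.0211]
l2 0 40 ang -0.125 med res 0.0002
l2 1 39 ang 1.453 med res 0.0002
l2 2 40 ang -0.125 med res 0.0003
l2 3 39 ang 1.46 med res 0.0002
[[0.43880000710487366, 0.4034000039100647], [0.5257999897003174, 0.39239999651908875], [0.5120000243186951, 0.2759000062942505], [0.42570000886917114, 0.2867000102996826]] sides [0.0877 0.1174 0.0869 0.1174] centre [0.4756 0.3396]
fence [ 0.54168547 -0.03153874  0.018     ]
grip [0.47679732 0.32280624 0.027     ]
cam [0.473 0.313 0.442]
```

```bash
python3 -m pendant '[[[0,0,0],[0,0,0.074]],[[20,-1,40],[0,0,0]],[[20,-1,40],[0,0,0]],[[20,-1,40],[0,0,0]],[[15,-1,40],[0,0,0]],[[10,-1,40],[0,0,0]],[[0,0,30],[0,0,0]],[[0,0,0],[0,0,0]]]' 0
python3 m.py g1 lid_grip
python3 - <<'E'
from h import *
import pickle
S=pickle.load(open("g1.pkl","rb"))
if "lid_grip" in S["pts"]: print(at_z(ray(S,S["pts"]["lid_grip"][0],True),.04))
s=sense();print(s["tool_pos"],s["orientation"].round(3).tolist(),s["qpos"].round(2))
E
```

```text
time_s: 7.4
tool_pos: [0.4727, 0.3207, 0.0884]
orientation: [[0.122, 0.992, -0.006], [0.992, -0.122, -0.005], [-0.006, -0.006, -1.0]]
force: [0.2, -1.1, 0.7]
grip_width: 1.0
finger_force: 0.0
lid_grip [([238.8, 284.6], 0.75)]
[0.47496967 0.32888021 0.04      ]
[0.47505599 0.32311602 0.09283938] [[0.123, 0.992, -0.001], [0.992, -0.123, -0.001], [-0.001, -0.0, -1.0]] [-0.04  0.69 -0.81  1.85  0.64  0.88 -1.28]
```

View pics/g1.png

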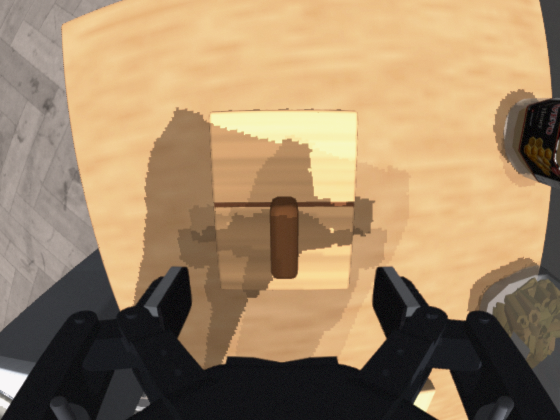

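The bar (284,238) stands square and midway between the jaws (about 281). I'll go down and grip.

```bash
python3 -m pendant '[[[2,0,20],[0,0,0]],[[0,0,20],[0,0,0]],[[0,0,12],[0,0,0]],[[0,0,0],[0,0,0]],[[0,0,0],[0,0,0]]]' 0
python3 -m pendant '[[[0,0,0],[0,0,0]],[[0,0,0],[0,0,0]],[[0,0,0],[0,0,0]],[[0,0,0],[0,0,0]],[[0,0,0],[0,0,0]],[[0,0,0],[0,0,0]],[[0,0,0],[0,0,0]],[[0,0,0],[0,0,0]]]' 1 40
```

```text
time_s: 8.0
tool_pos: [0.4752, 0.3264, 0.0413]
orientation: [[0.121, 0.993, 0.001], [0.993, -0.121, 0.001], [0.001, 0.001, -1.0]]
force: [1.2, 0.3, -0.1]
grip_width: 0.997
finger_force: 0.0
time_s: 8.8
tool_pos: [0.4749, 0.3264, 0.0409]
orientation: [[0.121, 0.993, 0.001], [0.993, -0.121, 0.0], [0.0, 0.0, -1.0]]
force: [0.2, -0.4, 4.5]
grip_width: 0.177
finger_force: 40.6
```

```bash
python3 -m pendant '[[[0,0,-20],[0,0,0]],[[0,0,-40],[0,0,0]],[[0,0,-45],[0,0,0]],[[0,0,-45],[0,0,0]],[[0,0,-45],[0,0,0]],[[0,0,-45],[0,0,0]],[[0,0,-25],[0,0,0.022]]]'
python3 -m pendant '[[[-25,4,0],[0,0,0]],[[-42,6,0],[0,0,0]],[[-45,6,0],[0,0,0]],[[-45,6,0],[0,0,0]],[[-45,6,0],[0,0,0]],[[-45,6,0],[0,0,0]],[[-45,6,0],[0,0,0]],[[-45,6,0],[0,0,0]]]'
python3 -m pendant '[[[-45,6,0],[0,0,0]],[[-42,5,0],[0,0,0]],[[-32,4,0],[0,0,0]],[[0,0,0],[0,0,0]],[[0,0,0],[0,0,0]],[[0,0,0],[0,0,0]]]'
cat > w.py <<'E'
from h import *
s=sense();p=s["tool_pos"];O=np.array([.5040,.0310]);y=-.143
xa=np.array([np.cos(y),np.sin(y)]);ya=np.array([-np.sin(y),np.cos(y)]);d=p[:2]-O
R=s["orientation"];f=s["force"]
print("jig x,y,z mm",(1000*np.array([d@xa,d@ya,p[2]])).round(1),"yaw",(np.arctan2(R[1,0],R[0,0])-np.pi/2).round(4),"tilt",R[:2,2].round(4),"F jig",np.round([f[:2]@xa,f[:2]@ya,f[2]],1),"M",s["moment"].round(2),"t",s["time_s"],s["grip_width"].round(3),s["finger_force"])
E
python3 w.py; python3 -c "from h import *;print(sense()['qpos'].round(2))"
```

```text
time_s: 9.5
tool_pos: [0.4751, 0.327, 0.3088]
orientation: [[0.142, 0.99, 0.003], [0.99, -0.142, 0.002], [0.002, 0.003, -1.0]]
force: [0.1, 0.4, -0.5]
grip_width: 0.18
finger_force: 40.0
time_s: 10.3
tool_pos: [0.4713, -0.0159, 0.3051]
orientation: [[0.143, 0.99, -0.001], [0.99, -0.143, -0.001], [-0.001, -0.001, -1.0]]
force: [1.1, -0.3, -1.7]
grip_width: 0.178
finger_force: 39.9
time_s: 10.9
tool_pos: [0.4699, -0.1325, 0.3052]
orientation: [[0.141, 0.99, -0.001], [0.99, -0.141, 0.001], [0.001, -0.001, -1.0]]
force: [-0.9, 1.7, -0.8]
grip_width: 0.178
finger_force: 39.9
[ 1.03  0.22 -0.92  1.87  0.19  1.14 -0.1 ]Traceback (most recent call last):
  File "w.py", line 5, in <module>
    print("jig x,y,z mm",(1000*np.array([d@xa,d@ya,p[2]])).round(1),"yaw",(np.arctan2(R[1,0],R[0,0])-np.pi/2).round(4),"tilt",R[:2,2].round(4),"F jig",np.round([f[:2]@xa,f[:2]@ya,f[2]],1),"M",s["moment"].round(2),"t",s["time_s"],s["grip_width"].round(3),s["finger_force"])
                                                                                                                                                                                                                                     ^^^^^^^^^^^^^^^^^^^^^
AttributeError: 'float' object has no attribute 'round'
```

```bash
sed -i 's/s\["grip_width"\].round(3)/s["grip_width"]/' w.py
python3 -m pendant '[[[0,0,40],[0,0,0]],[[0,0,45],[0,0,0]],[[0,0,45],[0,0,0]],[[0,0,45],[0,0,0]],[[0,0,35],[0,0,0]],[[0,0,15],[0,0,0]],[[0,0,0],[0,0,0]],[[0,0,0],[0,0,0]]]' >/dev/null; python3 w.py; python3 - <<'E'
from h import *
S=snapshot("wrist");cv2.imwrite("pics/d1.png",S["img"][:,:,::-1])
E
```

```text
jig x,y,z mm [  -8.9 -167.1   81.8] yaw -0.1416 tilt [ 0.0018 -0.0001] F jig [ 1.3  0.4 -0.5] M [ 0.04 -0.07 -0.02] t 11.7 0.17866908482903038 39.80313241481781
```

View pics/d1.png

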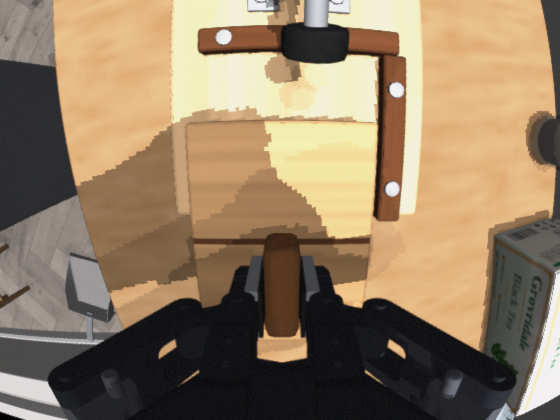

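The lid (195–375, 125–300) is square to the rails and clear of the spindle foot (315,45). I'll lower it to contact.

```bash
python3 -m pendant '[[[0,0,15],[0,0,0]],[[0,0,6],[0,0,0]],[[0,0,0],[0,0,0]],[[0,0,0],[0,0,0]]]' >/dev/null; python3 w.py
python3 -m pendant '[[[0,0,1],[0,0,0]],[[0,0,0],[0,0,0]],[[0,0,0],[0,0,0]]]' >/dev/null; python3 w.py
```

```text
jig x,y,z mm [ -10.2 -168.    59.5] yaw -0.1431 tilt [-0.0003  0.0001] F jig [ 0.4  0.3 -1.9] M [-0.02  0.04 -0.01] t 12.15 0.17228876574745386 39.90596115589142
jig x,y,z mm [  -9.9 -168.    58.8] yaw -0.143 tilt [ 0.0002 -0.0002] F jig [-0.3  0.8  1.6] M [ 0.09  0.22 -0.01] t 12.45 0.18120608778570552 40.42268514633179
```

```bash
python3 -m pendant '[[[0,0,1],[0,0,0]],[[0,0,0],[0,0,0]],[[0,0,0],[0,0,0]]]' >/dev/null; python3 w.py
```

```text
jig x,y,z mm [  -9.9 -168.1   58.7] yaw -0.143 tilt [-0.     -0.0013] F jig [-4.8 -0.2 15.4] M [0.34 1.08 0.  ] t 12.75 0.18184056070309967 42.17137813568115
```

```bash
python3 -m pendant '[[[0,0,-1],[0,0,0]],[[6,1,0],[0,0,0]],[[8,1.5,0],[0,0,0]],[[8,1.5,0],[0,0,0]],[[8,1,0],[0,0,0]],[[4,0,0],[0,0,0]],[[0,0,0],[0,0,0]],[[0,0,0],[0,0,0]]]' >/dev/null; python3 w.py
python3 -m pendant '[[[1,0,0],[0,0,0]],[[1,0,0],[0,0,0]],[[0,0,0],[0,0,0]],[[0,0,0],[0,0,0]]]' >/dev/null; python3 w.py
```

```text
jig x,y,z mm [  -4.4 -132.4   58.8] yaw -0.1415 tilt [0.0017 0.0014] F jig [-0.   1.   5.3] M [0.15 0.01 0.05] t 13.55 0.17264649390002354 40.84459125995636
jig x,y,z mm [  -4.4 -132.4   58.8] yaw -0.143 tilt [ 0.0011 -0.0005] F jig [ 0.  -3.8  5.6] M [-0.63  0.07  0.05] t 13.95 0.17810980551812694 40.90636610984802
```

```bash
python3 -m pendant '[[[1,0,0],[0,0,0]],[[0,0,0],[0,0,0]],[[0,0,0],[0,0,0]]]' >/dev/null; python3 w.py
python3 -m pendant '[[[1,0,0],[0,0,0]],[[0,0,0],[0,0,0]],[[0,0,0],[0,0,0]]]' >/dev/null; python3 w.py
```

```text
jig x,y,z mm [  -4.4 -132.    58.8] yaw -0.1438 tilt [ 0.0008 -0.0012] F jig [ 1.1 -3.9  5.9] M [-0.84  0.12  0.01] t 14.25 0.18287266654229684 40.91197907924652
jig x,y,z mm [  -4.5 -131.1   58.8] yaw -0.1441 tilt [ 0.0006 -0.0013] F jig [ 0.8 -4.   6.5] M [-0.91  0.11  0.  ] t 14.55 0.17746804753671744 40.96718072891235
```

```bash
python3 -m pendant '[[[0,0,-0.4],[0,0,0]],[[1,0,0],[0,0,0]],[[1,0,0],[0,0,0]],[[0,0,0],[0,0,0]],[[0,0,0],[0,0,0]]]' >/dev/null; python3 w.py
python3 -m pendant '[[[1,0,0],[0,0,0]],[[0,0,0],[0,0,0]],[[0,0,0],[0,0,0]]]' >/dev/null; python3 w.py
```

```text
jig x,y,z mm [  -5.1 -128.5   58.8] yaw -0.1434 tilt [-0.0004 -0.0006] F jig [ 0.6 -4.9  1.7] M [-1.06  0.05 -0.02] t 15.05 0.1763235500390402 40.45307636260986
jig x,y,z mm [  -5.1 -128.5   58.8] yaw -0.144 tilt [-0.0007 -0.0017] F jig [ 1.1 -7.8  3. ] M [-1.49  0.09  0.05] t 15.35 0.17702509892267235 40.42970359325409
```

```bash
python3 -m pendant '[[[-0.5,1,0],[0,0,0]],[[0,1,0],[0,0,0]],[[0,1,0],[0,0,0]],[[0,1,0],[0,0,0]],[[0,0,0],[0,0,0]],[[0,0,0],[0,0,0]]]' >/dev/null; python3 w.py
python3 -m pendant '[[[0,1,0],[0,0,0]],[[0,0,0],[0,0,0]],[[0,0,0],[0,0,0]]]' >/dev/null; python3 w.py
```

```text
jig x,y,z mm [  -5.  -128.5   58.8] yaw -0.1433 tilt [-0.0077 -0.0021] F jig [-12.7  -6.9  18. ] M [-0.88  2.23  0.  ] t 15.95 0.17826093380132677 42.670605182647705
jig x,y,z mm [  -4.9 -128.5   58.8] yaw -0.1433 tilt [-0.0095 -0.0023] F jig [-13.6  -5.9  20.9] M [-0.75  2.67 -0.02] t 16.25 0.18049700172857044 43.24136137962341
```

```bash
python3 - <<'E'
from h import *
S=snapshot("wrist");cv2.imwrite("pics/d2.png",S["img"][:,:,::-1])
E
```

```text
(no output)
```

View pics/d2.png

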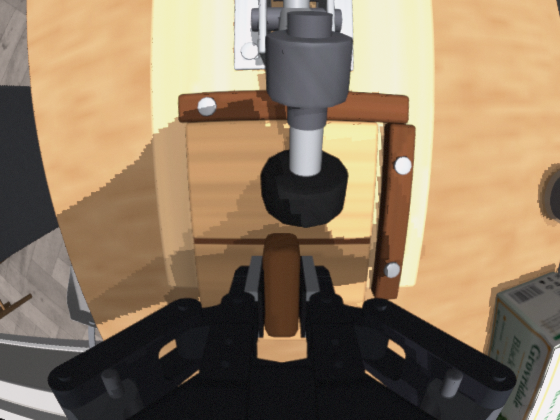

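The lid touches the +y rail (row 123), but a gap of about 5 mm remains at the +x rail (columns 378–387). It's sticking by friction, so I'll unload it vertically and move on.

```bash
python3 -m pendant '[[[-0.5,-4,0],[0,0,0]],[[0,0,-0.7],[0,0,0]],[[0,0,0],[0,0,0]],[[0,0,0],[0,0,0]]]' >/dev/null; python3 w.py
python3 -m pendant '[[[0,1,0],[0,0,0]],[[0,1,0],[0,0,0]],[[0,0,0],[0,0,0]],[[0,0,0],[0,0,0]]]' >/dev/null; python3 w.py
```

```text
jig x,y,z mm [  -5.2 -128.5   59. ] yaw -0.1434 tilt [-0.0026 -0.0002] F jig [-1.3 -5.9 -0.4] M [-1.16  0.55  0.02] t 16.7 0.17962093545061464 40.069143176078796
jig x,y,z mm [  -5.  -128.5   58.9] yaw -0.1431 tilt [-0.0062 -0.0007] F jig [-7.7 -4.7  7. ] M [-0.93  1.58  0.06] t 17.1 0.17727423446367796 41.08980596065521
```

```bash
python3 -m pendant '[[[-2,-2,0],[0,0,0]],[[0,0,-1.5],[0,0,0]],[[0,2,0],[0,0,0]],[[0,2,0],[0,0,0]],[[0,0,0],[0,0,0]],[[0,0,0],[0,0,0]]]' >/dev/null; python3 w.py
python3 -m pendant '[[[0,1,0],[0,0,0]],[[0,0,0],[0,0,0]],[[0,0,0],[0,0,0]]]' >/dev/null; python3 w.py
```

```text
jig x,y,z mm [   0.2 -129.7   61.1] yaw -0.1428 tilt [0.0004 0.0003] F jig [-1.1 -0.2 -2. ] M [-0.05 -0.   -0.01] t 17.7 0.1791479519459895 39.95102047920227
jig x,y,z mm [   0.9 -129.9   61.1] yaw -0.143 tilt [-0.0001  0.0001] F jig [-1.8 -0.5 -1.5] M [0.05 0.1  0.02] t 18.0 0.177200534315193 39.89321529865265
```

```bash
python3 -m pendant '[[[0,0.7,0],[0,0,0]],[[0,0,0],[0,0,0]],[[0,0,0],[0,0,0]]]' >/dev/null; python3 w.py
python3 -m pendant '[[[0,0.7,0],[0,0,0]],[[0,0,0],[0,0,0]],[[0,0,0],[0,0,0]]]' >/dev/null; python3 w.py
```

```text
jig x,y,z mm [   1. -130.   61.] yaw -0.1429 tilt [-0.0012  0.    ] F jig [-3.3 -0.1 -0.8] M [ 0.22  0.67 -0.01] t 18.3 0.18028667637235662 40.08362174034119
jig x,y,z mm [   1.  -130.    60.8] yaw -0.143 tilt [-0.0026  0.    ] F jig [-5.7  1.   1.3] M [0.23 1.09 0.02] t 18.6 0.17635831172884528 40.21755874156952
```

```bash
python3 -m pendant '[[[0,-0.8,0],[0,0,0]],[[0.8,0,0],[0,0,0]],[[0.8,0,0],[0,0,0]],[[0.4,0,0],[0,0,0]],[[0,0,0],[0,0,0]],[[0,0,0],[0,0,0]]]' >/dev/null; python3 w.py
python3 -m pendant '[[[0,0,0.8],[0,0,0]],[[0,0,0.8],[0,0,0]],[[0,0,0.5],[0,0,0]],[[0,0,0],[0,0,0]],[[0,0,0],[0,0,0]]]' >/dev/null; python3 w.py
```

```text
jig x,y,z mm [   1.  -128.7   60.9] yaw -0.1435 tilt [-0.0014 -0.0007] F jig [-4.3 -2.1 -2.3] M [-0.58  1.11  0.  ] t 19.2 0.18096666376190754 39.891058802604675
jig x,y,z mm [   0.9 -128.6   59.1] yaw -0.1435 tilt [-0.0014 -0.0009] F jig [-5.5 -2.4  1.1] M [-0.26  1.27  0.03] t 19.7 0.17550353550966524 40.44853091239929
```

```bash
python3 -m pendant '[[[0,0,0],[0,0,0]],[[0,0,0],[0,0,0]],[[0,0,0],[0,0,0]],[[0,0,0],[0,0,0]],[[0,0,0],[0,0,0]]]' 0.5 >/dev/null; python3 w.py
python3 -m pendant '[[[0,0,-10],[0,0,0]],[[0,0,-20],[0,0,0]],[[-20,0,-10],[0,0,0]],[[-30,0,0],[0,0,0]],[[0,0,0],[0,0,0]],[[0,0,0],[0,0,0]]]' >/dev/null; python3 w.py
python3 - <<'E'
from h import *
S=snapshot("wrist");cv2.imwrite("pics/d3.png",S["img"][:,:,::-1])
E
```

```text
jig x,y,z mm [   2.  -127.8   59.2] yaw -0.1428 tilt [0.0009 0.0002] F jig [ 0.4  0.4 -0.4] M [0.02 0.02 0.03] t 20.2 0.5008428688916333 0.0
jig x,y,z mm [   1.7 -178.7   99.6] yaw -0.1451 tilt [ 0.0006 -0.0002] F jig [ 0.3 -0.2  0.4] M [-0.01  0.02  0.01] t 20.8 0.501259832802447 0.0
```

View pics/d3.png

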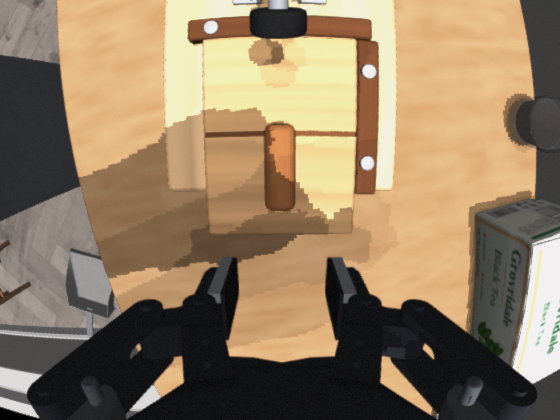

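The lid (205–355, 38–232) is flush against both rails and released. Next I'll work out the handle arc for the shut fingertips.

```bash
python3 - <<'E'
import numpy as np
r=105;pr=None
for q in np.r_[0:1.01:.1,1.05:1.5:.05]:
    a=.1+q;y=15+r*np.sin(a)-8*np.cos(a)-11;z=54+r*np.cos(a)+8*np.sin(a)+22
    print(round(q,2),"TCP y,z",round(y,1),round(z,1),"step tx,tz",None if pr is None else (round(y-pr[0],1),round(pr[1]-z,1)));pr=(y,z)
E
python3 -m pendant '[[[0,0,-20],[0,0,0]],[[0,-1,-40],[0,0,0]],[[25,0,-22],[0,0,0]],[[40,0,0],[0,0,0]],[[45,0,0],[0,0,0]],[[40,0,0],[0,0,0]],[[20,0,0],[0,0,0]],[[0,0,0],[0,0,0]]]' 1 20 >/dev/null; python3 w.py;python3 - <<'E'
from h import *
S=snapshot("wrist");cv2.imwrite("pics/e1.png",S["img"][:,:,::-1])
S=snapshot("side");cv2.imwrite("pics/e1s.png",cv2.resize(S["img"][150:290,220:390,::-1],None,fx=3,fy=3))
a=cv2.imread("pics/e1.png");b=cv2.imread("pics/e1s.png")
a=cv2.resize(a,(440,330));b=cv2.resize(b,(360,330));cv2.imwrite("pics/e1c.png",np.hstack([a,b]))
print(sense()["qpos"].round(2))
E
```

```text
0.0 TCP y,z 6.5 181.3 step tx,tz None
0.1 TCP y,z 17.0 180.5 step tx,tz (np.float64(10.5), np.float64(0.8))
0.2 TCP y,z 27.4 178.7 step tx,tz (np.float64(10.4), np.float64(1.8))
0.3 TCP y,z 37.5 175.8 step tx,tz (np.float64(10.1), np.float64(2.8))
0.4 TCP y,z 47.3 172.0 step tx,tz (np.float64(9.8), np.float64(3.8))
0.5 TCP y,z 56.7 167.2 step tx,tz (np.float64(9.4), np.float64(4.8))
0.6 TCP y,z 65.5 161.5 step tx,tz (np.float64(8.8), np.float64(5.7))
0.7 TCP y,z 73.7 154.9 step tx,tz (np.float64(8.2), np.float64(6.6))
0.8 TCP y,z 81.3 147.5 step tx,tz (np.float64(7.5), np.float64(7.4))
0.9 TCP y,z 88.0 139.5 step tx,tz (np.float64(6.8), np.float64(8.1))
1.0 TCP y,z 93.9 130.8 step tx,tz (np.float64(5.9), np.float64(8.7))
1.05 TCP y,z 96.6 126.2 step tx,tz (np.float64(2.6), np.float64(4.6))
1.1 TCP y,z 99.0 121.5 step tx,tz (np.float64(2.4), np.float64(4.7))
1.15 TCP y,z 101.1 116.7 step tx,tz (np.float64(2.2), np.float64(4.8))
1.2 TCP y,z 103.0 111.8 step tx,tz (np.float64(1.9), np.float64(4.9))
1.25 TCP y,z 104.7 106.8 step tx,tz (np.float64(1.7), np.float64(5.0))
1.3 TCP y,z 106.1 101.7 step tx,tz (np.float64(1.4), np.float64(5.1))
1.35 TCP y,z 107.3 96.6 step tx,tz (np.float64(1.2), np.float64(5.1))
1.4 TCP y,z 108.2 91.4 step tx,tz (np.float64(0.9), np.float64(5.2))
1.45 TCP y,z 108.8 86.2 step tx,tz (np.float64(0.6), np.float64(5.2))
jig x,y,z mm [ -0.4  -2.2 181.7] yaw -0.1342 tilt [0.0012 0.0025] F jig [-0.2  0.7  0. ] M [ 0.02 -0.06 -0.01] t 21.65 -0.002144303356806737 0.0
[ 0.61  0.43 -0.86  1.97  0.41  0.92 -0.6 ]
```

View pics/e1c.png

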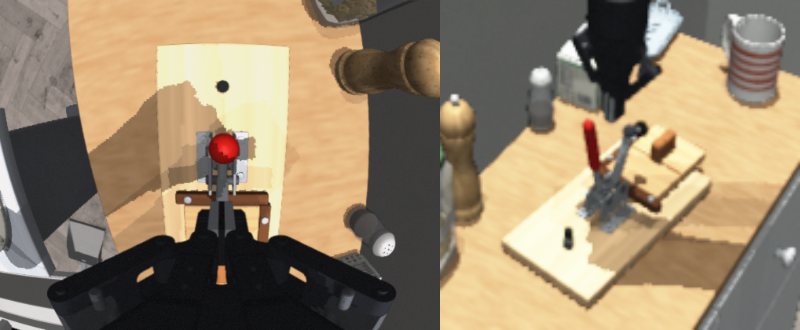

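The shut fingers stand squarely behind the red handle (224,148), on the spindle's side. I'll start pushing along the arc.

```bash
python3 w.py; python3 -m pendant '[[[8,0,0],[0,0,0]],[[10,0,1],[0,0,0]],[[10,0,1],[0,0,0]],[[10,0,2],[0,0,0]],[[10,0,3],[0,0,0]],[[10,0,4],[0,0,0]],[[0,0,0],[0,0,0]],[[0,0,0],[0,0,0]]]' >/dev/null; python3 w.py
```

```text
jig x,y,z mm [ -0.   -6.8 181. ] yaw -0.1398 tilt [-0.0004  0.    ] F jig [-0.4 -1.  -1.2] M [-0.03  0.01  0.05] t 21.75 0.001546230135815977 0.0
jig x,y,z mm [  0.3  50.9 169.9] yaw -0.1415 tilt [-0.0002  0.0007] F jig [-0.5  0.7  0.1] M [-0.07 -0.03 -0.02] t 22.55 0.0015451614829517428 0.0
```

```bash
python3 -m pendant '[[[6,0,3],[0,0,0]],[[9,0,6],[0,0,0]],[[8,0,6.5],[0,0,0]],[[7.5,0,7.5],[0,0,0]],[[0,0,0],[0,0,0]],[[0,0,0],[0,0,0]]]' >/dev/null; python3 w.py
python3 - <<'E'
from h import *
S=snapshot("side");cv2.imwrite("pics/f1.png",cv2.resize(S["img"][150:290,220:390,::-1],(680,560)))
E
```

```text
jig x,y,z mm [1.000e-01 8.110e+01 1.466e+02] yaw -0.1418 tilt [-0.001   0.0004] F jig [-0.6 -0.6 -0.8] M [-0.07  0.03  0.06] t 23.15 -0.0037989448523289976 0.0
```

View pics/f1.png

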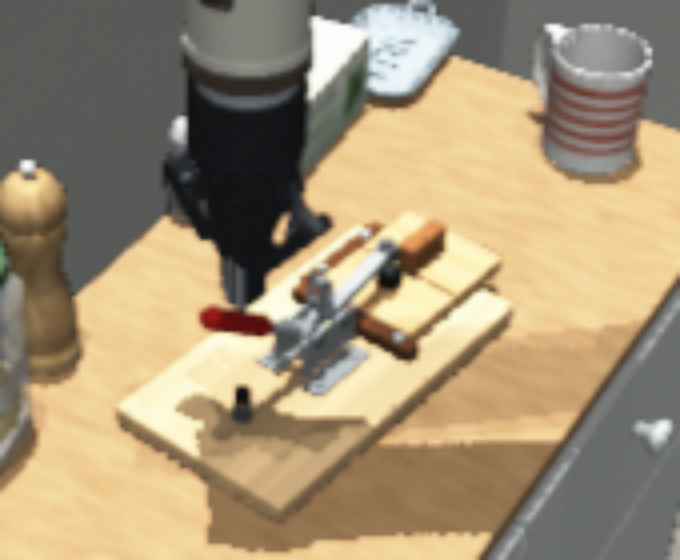

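The handle is over at about q = 0.8, with the fingertips at mid-grip (240,305). I'll carry on, feeling the force.

```bash
python3 -m pendant '[[[7,0,7],[0,0,0]],[[6,0,8.5],[0,0,0]],[[0,0,0],[0,0,0]],[[0,0,0],[0,0,0]]]' >/dev/null; python3 w.py
python3 -m pendant '[[[3,0,5],[0,0,0]],[[2,0,5],[0,0,0]],[[0,0,0],[0,0,0]],[[0,0,0],[0,0,0]]]' >/dev/null; python3 w.py
python3 -m pendant '[[[2,0,5],[0,0,0]],[[2,0,5],[0,0,0]],[[0,0,0],[0,0,0]],[[0,0,0],[0,0,0]]]' >/dev/null; python3 w.py
```

```text
jig x,y,z mm [  1.1  92.9 131.4] yaw -0.1434 tilt [ 0.0002 -0.001 ] F jig [ 2.8 -4.3  3.4] M [-1.04 -0.19 -0.02] t 23.6 -0.0024246330288559617 2.3882805928587914
jig x,y,z mm [  1.1  98.2 122. ] yaw -0.1436 tilt [ 0.0009 -0.0005] F jig [ 0.9 -4.3  5.5] M [-0.89 -0.   -0.05] t 24.0 -0.0022041954129804193 3.4235401824116707
jig x,y,z mm [  1.2 102.7 112.1] yaw -0.1433 tilt [0.0013 0.0003] F jig [ 1.5 -3.1  4.6] M [-0.62 -0.14  0.01] t 24.4 0.0014179582638907257 2.7713065780699253
```

Now at about q = 1.2. I'll go past the dead point, following down in small steps.

```bash
python3 -m pendant '[[[2,0,5],[0,0,0]],[[1,0,3],[0,0,0]],[[0,0,0],[0,0,0]],[[0,0,0],[0,0,0]]]' >/dev/null; python3 w.py
python3 -m pendant '[[[0,0,3],[0,0,0]],[[0,0,3],[0,0,0]],[[0,0,0],[0,0,0]],[[0,0,0],[0,0,0]]]' >/dev/null; python3 w.py
python3 - <<'E'
from h import *
S=snapshot("side");cv2.imwrite("pics/f2.png",cv2.resize(S["img"][150:290,220:390,::-1],(680,560)))
E
```

```text
jig x,y,z mm [  0.9 105.8 103.8] yaw -0.1431 tilt [0.0008 0.0006] F jig [ 2.  -2.2  2.3] M [-0.47 -0.35  0.01] t 24.8 0.0008676958962175939 1.473555564880371
jig x,y,z mm [  0.  106.1  97.3] yaw -0.1423 tilt [-0.0007  0.0007] F jig [0.4 0.9 1.8] M [ 0.17 -0.14  0.  ] t 25.2 -0.0010753659068171244 0.7947184424847364
```

View pics/f2.png

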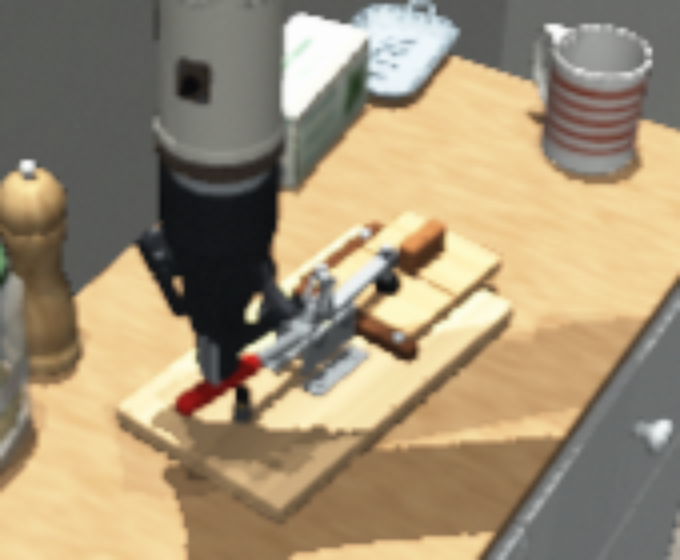

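```bash
python3 -m pendant '[[[0,0,-3],[0,0,0]],[[8,0,0],[0,0,0]],[[0,0,3],[0,0,0]],[[0,0,2],[0,0,0]],[[0,0,0],[0,0,0]],[[0,0,0],[0,0,0]]]' >/dev/null; python3 w.py
for i in 1; do :; done
python3 -m pendant '[[[0,0,3],[0,0,0]],[[0,0,0],[0,0,0]],[[0,0,0],[0,0,0]]]' >/dev/null; python3 w.py
```

```text
jig x,y,z mm [  0.3 113.1  95.2] yaw -0.1431 tilt [-0.0008 -0.0005] F jig [-0.4 -0.4  0.7] M [-0.03  0.01  0.04] t 25.85 -0.0035140671007900626 0.011605696636252105
jig x,y,z mm [  0.4 113.2  92.3] yaw -0.1432 tilt [-0.0004 -0.0003] F jig [-0.7 -0.5  0.3] M [0.   0.01 0.01] t 26.15 0.0019478836457122702 0.0
```

```bash
python3 -m pendant '[[[0,0,3],[0,0,0]],[[0,0,0],[0,0,0]],[[0,0,0],[0,0,0]]]' >/dev/null; python3 w.py
```

```text
jig x,y,z mm [  0.5 113.4  89.4] yaw -0.143 tilt [-0.0002 -0.0001] F jig [ 0.2 -0.3 -0.1] M [ 0.03 -0.04 -0.06] t 26.45 -0.002433909682664624 0.0
```

```bash
python3 -m pendant '[[[0,0,2],[0,0,0]],[[0,0,0],[0,0,0]],[[0,0,0],[0,0,0]]]' >/dev/null; python3 w.py
```

```text
jig x,y,z mm [  0.5 113.5  87.5] yaw -0.1429 tilt [-0.0001 -0.    ] F jig [1.2 0.5 0.7] M [-0.    0.01  0.03] t 26.75 -0.0019896703242340726 0.0
```

The handle has snapped down on its own; I'll carry on in 2 mm steps until contact.

```bash
python3 -m pendant '[[[0,0,2],[0,0,0]],[[0,0,0],[0,0,0]],[[0,0,0],[0,0,0]]]' >/dev/null; python3 w.py
```

```text
jig x,y,z mm [  0.5 113.5  85.5] yaw -0.1429 tilt [-0.0001 -0.    ] F jig [0.6 0.3 0.3] M [-0.04  0.02 -0.  ] t 27.05 -0.0012875661203889004 0.0
```

```bash
python3 -m pendant '[[[0,0,2],[0,0,0]],[[0,0,0],[0,0,0]],[[0,0,0],[0,0,0]]]' >/dev/null; python3 w.py
```

```text
jig x,y,z mm [  0.5 113.5  83.4] yaw -0.1429 tilt [-0.0002 -0.    ] F jig [ 0.6 -0.4 -0. ] M [ 0.   -0.01  0.04] t 27.35 -0.001395666058350263 0.0
```

```bash
python3 -m pendant '[[[0,0,2],[0,0,0]],[[0,0,0],[0,0,0]],[[0,0,0],[0,0,0]]]' >/dev/null; python3 w.py
```

```text
jig x,y,z mm [  0.5 113.5  81.4] yaw -0.1429 tilt [-0.0002 -0.    ] F jig [-0.3  0.3  0.1] M [-0.03 -0.04  0.  ] t 27.65 -0.0007234263524759856 0.0
```

```bash
python3 -m pendant '[[[0,0,2],[0,0,0]],[[0,0,0],[0,0,0]],[[0,0,0],[0,0,0]]]' >/dev/null; python3 w.py
```

```text
jig x,y,z mm [  0.7 113.6  79.6] yaw -0.143 tilt [0.0003 0.0001] F jig [0.4 0.1 0.8] M [ 0.01 -0.03 -0.03] t 27.95 0.0004377407969257168 0.21844082046300173
```

```bash
python3 -m pendant '[[[0,0,1.5],[0,0,0]],[[0,0,0],[0,0,0]],[[0,0,0],[0,0,0]]]' >/dev/null; python3 w.py
```

```text
jig x,y,z mm [  0.8 113.7  78.5] yaw -0.1429 tilt [ 0.0007 -0.0001] F jig [-1.2  0.1  6. ] M [-0.14  0.23  0.01] t 28.25 -0.0004937937538388853 2.784751206636429
```

```bash
python3 -m pendant '[[[0,0,1.5],[0,0,0]],[[0,0,0],[0,0,0]],[[0,0,0],[0,0,0]]]' >/dev/null; python3 w.py
```

```text
jig x,y,z mm [  0.8 113.8  77.6] yaw -0.1428 tilt [ 0.0009 -0.0006] F jig [-3.  -0.8 11. ] M [-0.28  0.65 -0.09] t 28.55 -0.0013156249111538577 5.630626156926155
```

```bash
python3 -m pendant '[[[0,0,1.2],[0,0,0]],[[0,0,0],[0,0,0]],[[0,0,0],[0,0,0]],[[0,0,0],[0,0,0]]]' >/dev/null; python3 w.py
```

```text
jig x,y,z mm [  0.9 113.8  76.9] yaw -0.1428 tilt [ 0.0012 -0.001 ] F jig [-4.2 -1.7 16.3] M [-0.45  0.94 -0.04] t 28.95 0.002155795128317058 7.9936764389276505
```

```bash
python3 -m pendant '[[[0,0,0],[0,0,0]],[[0,0,0],[0,0,0]],[[0,0,0],[0,0,0]],[[0,0,0],[0,0,0]],[[0,0,0],[0,0,0]]]' >/dev/null; python3 w.py
python3 -m pendant '[[[0,0,-4],[0,0,0]],[[0,0,-15],[0,0,0]],[[0,0,-35],[0,0,0]],[[0,0,-40],[0,0,0]],[[0,0,-40],[0,0,0]],[[0,0,-20],[0,0,0]],[[0,0,0],[0,0,0]],[[0,0,0],[0,0,0]]]' >/dev/null; python3 w.py
python3 - <<'E'
from h import *
S=snapshot("side");a=cv2.resize(S["img"][150:290,220:390,::-1],(400,330))
b=cv2.resize(snapshot("wrist")["img"][:,:,::-1],(400,300));b=cv2.copyMakeBorder(b,0,30,0,0,0)
cv2.imwrite("pics/z.png",np.hstack([a,b]))
E
```

```text
jig x,y,z mm [  0.9 113.8  76.9] yaw -0.1428 tilt [ 0.0012 -0.0009] F jig [-4.1 -2.5 16. ] M [-0.43  0.93  0.  ] t 29.45 -6.961064717630379e-05 7.987551391124725
jig x,y,z mm [  0.6 113.2 229.8] yaw -0.1433 tilt [ 0.0008 -0.0005] F jig [-0.4 -0.5 -0.2] M [ 0.06 -0.01  0.01] t 30.25 -0.00028970291853133294 0.0
```

View pics/z.png

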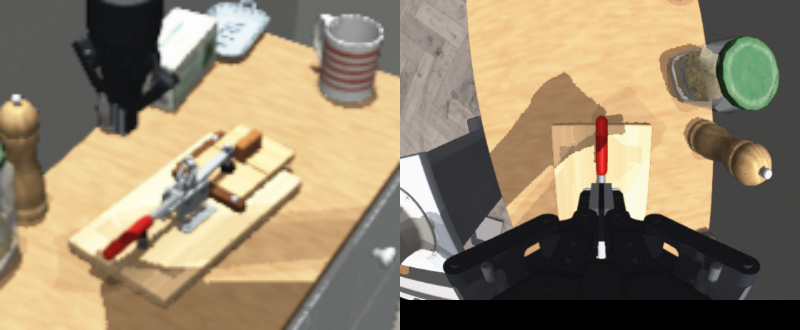

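The handle lies down on its stop (140,238), the spindle foot is on the lid (228,155), and the gripper is clear. The mug, mill and jar haven't moved. I'll hand it in.

```bash
python3 -c "from cell import *;print(sign_off())"
```

```text
the job is handed in; nothing more can be done
None
```

I've handed the job in, with no verdict shown: the lid sits snug in the fence corner, the handle is past its dead point and was pressed on its stop with about 16 N at the grip, and the arm is clear, with mug, mill and jar where they stood.

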